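# Tip the chestnuts into the serving bowl and park the dish

## Task

Carry the white bridge-handled dish with its four chestnuts to the big serving bowl and, with its open end low over the bowl, tip it so that all the chestnuts slide in. Then set the empty dish down upright on the wooden service board (no dropping) and slide it home into the corner of the two rails: closed back end flush against the far rail, one long side flush against the side rail. Leave the goblets, tealight, salt shaker, candle and spoon where they stand, keep the bowl upright and about where it is, and let no chestnut fall far.

Things in the scene. Friction and masses are not known exactly. Their poses are not given: they have to be found in the camera images.
- dish: White glazed dish, loose, 0.3 kg, 150 mm long (x) by 100 mm wide (y): flat floor 6 mm thick, walls 6 mm thick and 26 mm high along both long sides and the back end (+x); the front end (-x) is open. A wooden bridge handle spans it. Origin: centre of the underside, z up. Starts on the table, open end roughly towards the robot.
- dish_grip (a point): Centre of the handle bar of the dish: the bar runs along the dish's y, 12 mm thick (along x), 20 mm tall (z), 100 mm long; its centre lies at (5, 0, 80) mm in the dish's frame. Its underside is 70 mm above the dish's underside. Axes as the dish's.
- dish_lip (a point): Middle of the upper edge of the dish's floor at its open end, at (-75, 0, 6) mm in the dish's frame. Axes as the dish's.
- dish_corner (a point): Outer bottom corner of the dish where its closed back end meets its +y side, at (75, 50, 0) mm in the dish's frame. Axes as the dish's.
- bowl: The big white ceramic serving bowl, round, loose, 0.7 kg: rim radius 90 mm, 70 mm high, narrower at the foot, 5 mm wall. Origin: centre of its underside, z up.
- board: Dark wooden service board, fixed, 212 mm (x) by 162 mm (y), top face 12 mm above the table. Two stop rails, 12 mm thick, rise 24 mm above the top face: one along the whole +x edge (far from the robot), one along the whole +y edge. Origin: centre of the underside, z up; yaw within 0.25 rad.
- board_corner (a point): The inner corner of the board where the inner faces of the two rails meet on the top face, at (94, 69, 12) mm in the board's frame. Axes as the board's.
- chestnut1: One of four loose brown chestnuts lying on the dish: a dome 30 mm across and 22 mm high with a flat underside, 15 g, slippery. Origin: centre of the flat underside, z up through the dome.
- chestnut1_center (a point): Middle of that chestnut, 10 mm above its flat underside.
- chestnut2: One of four loose brown chestnuts lying on the dish: a dome 30 mm across and 22 mm high with a flat underside, 15 g, slippery. Origin: centre of the flat underside, z up through the dome.
- chestnut2_center (a point): Middle of that chestnut, 10 mm above its flat underside.
- chestnut3: One of four loose brown chestnuts lying on the dish: a dome 30 mm across and 22 mm high with a flat underside, 15 g, slippery. Origin: centre of the flat underside, z up through the dome.
- chestnut3_center (a point): Middle of that chestnut, 10 mm above its flat underside.
- chestnut4: One of four loose brown chestnuts lying on the dish: a dome 30 mm across and 22 mm high with a flat underside, 15 g, slippery. Origin: centre of the flat underside, z up through the dome.
- chestnut4_center (a point): Middle of that chestnut, 10 mm above its flat underside.
- goblet1: Bystander: green wine goblet, 70 mm across, 150 mm tall. Origin: centre of the foot.
- goblet2: Bystander: clear wine goblet, 70 mm across, 150 mm tall. Origin: centre of the foot.
- tealight: Bystander: small amber glass cup, 44 mm across, 40 mm tall, standing beside the dish. Origin: centre of the underside.
- shaker: Bystander: small steel salt shaker, 36 mm across, 60 mm tall, standing beside the dish. Origin: centre of the underside.
- candle: Bystander: cream pillar candle, 68 mm across, 130 mm tall, beyond the dish. Origin: centre of the underside.
- spoon: Bystander: steel spoon, 170 mm long, lying beyond the dish, along y. Origin: under the middle of the spoon.
Not all that is in view belongs to the job. What is shaped like the bowl but yellow is not meant.

How it is judged:
On the way, in this order (a step that is already met when the one before it is completed fails the run):
1. the dish is carried over the bowl with all four chestnuts still on it: open end more than 60 mm above the table and less than 110 mm, measured level, from the bowl's centre (z of chestnut1_center in the frame of dish between 0 and 0.045 m and x of chestnut1_center in the frame of dish between -0.08 and 0.08 m and z of chestnut2_center in the frame of dish between 0 and 0.045 m and x of chestnut2_center in the frame of dish between -0.08 and 0.08 m and z of chestnut3_center in the frame of dish between 0 and 0.045 m and x of chestnut3_center in the frame of dish between -0.08 and 0.08 m and z of chestnut4_center in the frame of dish between 0 and 0.045 m and x of chestnut4_center in the frame of dish between -0.08 and 0.08 m and height (world z) of dish_lip above 0.06 m and horizontal distance between dish_lip and bowl below 0.11 m), for 0.1 s.
2. all four chestnuts are in the bowl, the dish still held up over it (open end more than 60 mm above the table and less than 150 mm, measured level, from the bowl's centre) (horizontal distance between each of chestnut1_center, chestnut2_center, chestnut3_center, chestnut4_center and bowl below 0.08 m and z of chestnut1_center in the frame of bowl between 0 and 0.07 m and z of chestnut2_center in the frame of bowl between 0 and 0.07 m and z of chestnut3_center in the frame of bowl between 0 and 0.07 m and z of chestnut4_center in the frame of bowl between 0 and 0.07 m and height (world z) of dish_lip above 0.06 m and horizontal distance between dish_lip and bowl below 0.15 m), for 0.1 s.
At the end, for the whole second after the job is handed in: Chestnuts at rest in the bowl (within 80 mm of its axis, below its rim), bowl upright (0.1 rad); dish at rest flat on the board (4 mm, 0.05 rad), square to it (0.05 rad), back end against the far rail and +y side against the side rail, gaps under 5 mm (horizontal distance between each of chestnut1_center, chestnut2_center, chestnut3_center, chestnut4_center and bowl below 0.08 m and z of chestnut1_center in the frame of bowl between 0 and 0.07 m and z of chestnut2_center in the frame of bowl between 0 and 0.07 m and z of chestnut3_center in the frame of bowl between 0 and 0.07 m and z of chestnut4_center in the frame of bowl between 0 and 0.07 m and angle between bowl's own z axis and vertical below 0.1 rad and angle between dish's own z axis and vertical below 0.05 rad and angle between the x axis of dish and the x axis of board, either way round below 0.05 rad and x of dish_corner in the frame of board_corner between -0.005 and 0.003 m and y of dish_corner in the frame of board_corner between -0.005 and 0.003 m and z of dish_corner in the frame of board_corner between -0.004 and 0.004 m and linear speed of dish below 0.02 m/s and linear speed of each of chestnut1, chestnut2, chestnut3, chestnut4 below 0.05 m/s); the robot touches nothing.
It fails at once if a goblet, the tealight, the shaker, the candle or the spoon is moved more than 30 mm or knocked over (distance of any of goblet1, goblet2, tealight, shaker, candle, spoon from where it was at the start of the episode above 0.03 m or angle between any of goblet1, goblet2, tealight, shaker, candle's own z axis and vertical above 0.5 rad).
It fails at once if the bowl is moved more than 50 mm or tilted more than 0.5 rad (distance of bowl from where it was at the start of the episode above 0.05 m or angle between bowl's own z axis and vertical above 0.5 rad).
It fails at once if a chestnut falls far (faster than 1.9 m/s) (linear speed of any of chestnut1, chestnut2, chestnut3, chestnut4 above 1.9 m/s).
It fails at once if the dish is dropped (falls faster than 0.7 m/s, about 25 mm, with no finger touching it) (contact force between the fingers and dish below 0.5 N and linear speed of dish above 0.7 m/s).
It also fails if it takes over 62 s, if anything falls off the work surface, if the arm or the gripper's body presses on something with over 40 N, if the wrist force passes 120 N, or if a joint passes its speed limit or range.

## Robot

A 6-joint arm with a two-finger parallel gripper is mounted at the origin on the work surface. World frame = base frame: x ahead of the robot, y to its left, z up, the work surface at z = 0. Lengths are in m, angles in rad, forces in N, time in s.
With the tool pointing down it reaches from about 0.275 to 0.875 m from the base axis. Payload 12.5 kg.
Tool frame: the origin (TCP) lies at the very end of the fingers, on their centre line; the grasp point (between the pads) lies 19 mm behind it; z points along the fingers, y is the line along which they close (so a half turn about z gives the same grasp; the last joint's range is limited). The gripper opens to 85 mm and grips with 20 to 120 N. Pads are 22 mm wide; open, the fingers measure 114 mm over their backs; the gripper's body (76 mm by 85 mm) begins 54 mm behind the grasp point. The pads swing forward as they close: fully open they stand 13 mm farther back than shut.
Start: joints at [1.059, 0.351, 1.652, -0, 1.139, -0.085], TCP at [0.228, 0.501, 0.231] pointing down, gripper open.
Joint ranges: [-2.75, 2.75], [-0.79, 2.1], [0.01, 2.65], [-1.57, 4.71], [0.07, 3.14], [-2.87, 2.87]. Speed limits (rad/s): [2.22, 2.22, 2.79, 3.14, 3.14, 3.14].

## Interface

Orientations are given as a 3x3 rotation matrix whose columns are the frame's x, y, z axes.
In Python, from bench import manip gives the robot as it stands. Calls block until the motion is done:
- manip.move_ptp(position, orientation): joint-space move of the TCP to a pose.
- manip.move_l(position, attitude=None, max_speed=0.15): straight line of the TCP; attitude=None keeps the orientation; max_speed is the mean speed in m/s.
- manip.move_j(angles): joint-space move.
- manip.set_gripper(opening, effort=None): opening from 0.0 (shut) to 1.0 (fully open); effort is the grip in N (None keeps the last); returns when the fingers have stopped.
- manip.dwell(seconds).
- manip.inverse_kinematics(position, orientation): joint angles nearest the present ones, or None.
- manip.grab_frame(name): name is "side" or "top" or "wrist"; returns (picture, depth): 420x560x3 uint8, red, green, blue; 420x560 float32, m along the optical axis (not along the pixel's ray), 0 where there is no reading.
- manip.get_calibration(name): a dict with "camera_matrix" (3x3 intrinsics, pixels), "R" (3x3) and "t" (3): a world point X has camera coordinates R X + t. Camera axes: x right, y down, z forward; pixel columns grow to the right and rows downward; lengths in m; the calibration is good to about 2 mm. A picture is of the moment at which its call begins: read the wrist's pose just before it. get_calibration takes no time and is no camera call; for the wrist camera it gives the pose at the moment of the call.
A pose or a line that the arm cannot do raises manip.Unreachable and nothing moves.
- manip.sign_off(): hands the job in; it is judged then, once.
Trained networks look in the newest picture that a camera, given by its name, has taken for a name from the list of things; names that differ only in an ending like _2 or _b are one class to them, and where a whole thing is asked for, a point or a joint stands for the part that bears it (a point fixed in the world has none). Each returns a list of dicts, best first, with "confidence" (0 to 1); they miss things now and then, are a little off and sometimes report something else, mostly with a low value. They report only what shows in the picture. A call takes as long as a camera call. They do not tell look-alikes from the thing itself.
- manip.look_for(camera, name): "at" ([x, y, z] in m, in world coordinates, good to about 4 mm: the middle of the surface that is visible of it).
Readings, each from a call of its own:
- manip.current_time(): time.
- manip.current_qpos(): joint angles.
- manip.current_joint_vel(): joint speeds.
- manip.current_joint_torque(): joint torques, N m.
- manip.current_ee_pos(): TCP position.
- manip.current_tcp_rot(): TCP orientation.
- manip.current_force(): force on the tool from outside, world axes, zero at the start.
- manip.current_ft_torque(): the same for the moment, N m.
- manip.current_grip_width(): opening from 0.0 (shut) to 1.0 (fully open).
- manip.current_grip_force(): force on a finger pad.
Only numpy, scipy, OpenCV 4.12 (cv2) and the standard library are available. Lean on these libraries where they do the work, as an engineer would, in place of code of your own. Each camera call takes 0.05 s, during which the arm holds its last target. There are 200 camera calls.

## Working session

There is one attempt and no reset: what is moved stays moved. The work goes in short steps, each a Python script; the robot and the scene stay as the last script left them, time stands still between calls to the robot, and variables do not carry over. Pictures are saved under pics/ and viewed, at most 10 in all, crops included, and the job is handed in when it is done.

```bash
mkdir -p pics; ls; python3 - <<'E'
from bench import manip
import cv2, numpy as np
for c in ("top","side"):
    im,d=manip.grab_frame(c); cv2.imwrite(f"pics/{c}0.png",im[:,:,::-1]); np.savez(f"{c}0.npz",im=im,d=d,**manip.get_calibration(c))
    print(c,manip.get_calibration(c)["R"].round(2).tolist(),manip.get_calibration(c)["t"].round(3))
    for n in ["dish","dish_grip","dish_lip","bowl","board","board_corner","goblet1","goblet2","tealight","shaker","candle","spoon"]:
        print(n,[(np.round(r["at"],3).tolist(),round(r["confidence"],2)) for r in manip.look_for(c,n)][:3])
print(manip.current_time())
E
```

```text
pics
top [[-0.02, -1.0, -0.02], [-0.99, 0.02, -0.11], [0.11, 0.01, -0.99]] [0.05  0.521 1.302]
dish [([0.479, -0.012, 0.01], 0.81)]
dish_grip [([0.481, -0.016, 0.007], 0.76)]
dish_lip [([0.482, -0.016, 0.008], 0.74)]
bowl [([0.277, 0.351, 0.03], 0.8), ([0.542, 0.317, 0.028], 0.64), ([0.46, -0.03, 0.021], 0.3)]
board [([0.535, -0.292, 0.009], 0.6)]
board_corner [([0.736, -0.172, 0.127], 0.75), ([0.53, -0.293, 0.012], 0.7)]
goblet1 [([0.77, 0.156, 0.15], 0.84), ([0.762, -0.02, 0.146], 0.6)]
goblet2 [([0.77, 0.156, 0.15], 0.84), ([0.762, -0.02, 0.146], 0.6)]
tealight [([0.533, -0.292, 0.012], 0.74), ([0.518, -0.151, 0.01], 0.69)]
shaker [([0.574, 0.145, 0.055], 0.52)]
candle [([0.741, -0.175, 0.128], 0.63)]
spoon [([0.689, 0.049, 0.016], 0.92), ([0.513, 0.009, 0.02], 0.18)]
side [[0.9, -0.44, 0.01], [-0.22, -0.49, -0.84], [0.37, 0.76, -0.54]] [-0.448  0.207  0.798]
dish [([0.479, -0.022, 0.018], 0.7)]
dish_grip [([0.479, -0.02, 0.016], 0.82)]
dish_lip [([0.479, -0.019, 0.012], 0.94)]
bowl [([0.28, 0.385, 0.049], 0.73), ([0.479, -0.017, 0.017], 0.73), ([0.739, -0.198, 0.086], 0.67)]
board [([0.522, -0.296, 0.012], 0.62), ([0.57, 0.136, 0.032], 0.29)]
board_corner [([0.525, -0.295, 0.019], 0.59), ([0.521, -0.156, 0.024], 0.48)]
goblet1 [([0.761, -0.032, 0.118], 0.89), ([0.767, 0.145, 0.113], 0.76)]
goblet2 [([0.761, -0.032, 0.118], 0.89), ([0.767, 0.145, 0.113], 0.76)]
tealight [([0.522, -0.158, 0.024], 0.71)]
shaker [([0.571, 0.135, 0.034], 0.9)]
candle [([0.741, -0.198, 0.09], 0.66)]
spoon [([0.687, 0.002, 0.016], 0.91)]
1.3
```

View pics/top0.png

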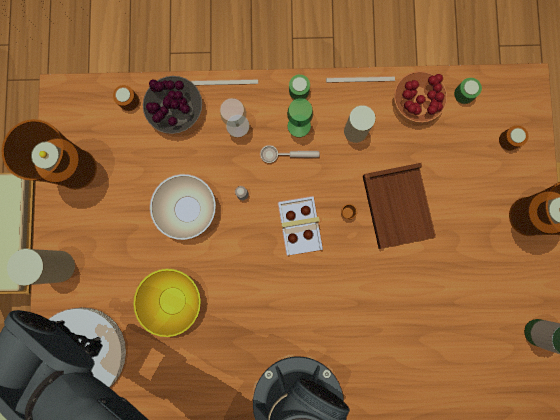

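View pics/side0.png

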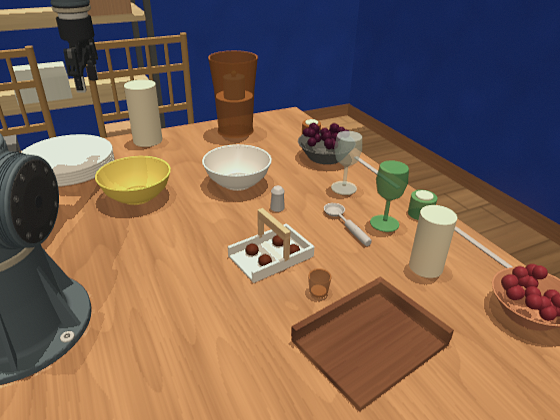

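Both views agree: in the top view the dish is at (300,225) with its open end down, towards the robot. The white bowl is at (183,207), the yellow decoy at (167,302), the board at (400,207) with rails at the top and left, and the tealight at (348,213). I'll extract rough geometry from the depth, then take closer wrist views.

```bash
cat > h.py <<'E'
from bench import manip
import numpy as np, cv2
from scipy.spatial.transform import Rotation as Rn
def cloud(d,cal):
    K=np.array(cal["camera_matrix"]);v,u=np.mgrid[:d.shape[0],:d.shape[1]]
    P=np.stack([(u-K[0,2])/K[0,0]*d,(v-K[1,2])/K[1,1]*d,d],-1)
    X=(P-np.array(cal["t"]))@np.array(cal["R"]); X[d<=0]=np.nan; return X
def sel(X,c,r,z0,z1):
    p=X.reshape(-1,3); p=p[np.isfinite(p).all(1)]
    return p[(np.hypot(*(p[:,:2]-c).T)<r)&(p[:,2]>z0)&(p[:,2]<z1)]
def rect(p):
    (c,s,a)=cv2.minAreaRect((p[:,:2]*1000).astype(np.float32)); return np.round(c,1),np.round(s,1),round(a,2)
def Rd(yaw,tilt=0):   # dish rotation; tilt>0: open end (-x) goes down
    return Rn.from_euler('ZY',[yaw,-tilt]).as_matrix()
def Rt(Rdish,flip=1):  # tool: z=-dish z, y=flip*dish x
    x,y,z=Rdish.T; return np.stack([np.cross(flip*x,-z),flip*x,-z],1)
E
cat > a.py <<'E'
from h import *
f=np.load("top0.npz"); X=cloud(f["d"],f)
for n,c,r in [("grapes",(.77,.34),.1),("goblet",(.77,.156),.06),("bowl",(.542,.317),.11),("shaker",(.574,.14),.03),("tea",(.52,-.155),.035),("dish",(.479,-.02),.1),("board",(.535,-.29),.15),("candle",(.74,-.19),.06)]:
    p=sel(X,np.array(c),r,.015,.3); print(n,len(p),p[:,2].max().round(3),np.percentile(p[:,:2],[2,98],axis=0).round(3).tolist(),rect(p))
p=sel(X,np.array((.479,-.02)),.1,.06,.12);print("bar",len(p),p.mean(0),rect(p))
print("table",np.nanmedian(X[250:260,350:400,2]))
y0=0.1
for flip in (1,-1):
  for pos in [(.48,-.02,.35),(.54,-.25,.35)]: print(flip,manip.inverse_kinematics(pos,Rt(Rd(y0),flip)))
c=manip.get_calibration("wrist");print((-np.array(c["R"]).T@c["t"]).round(3),np.array(c["R"])[2].round(2),c["camera_matrix"])
print(manip.current_tcp_rot().round(2).tolist())
E
python3 a.py
```

```text
grapes 1384 0.095 [[0.752, 0.264], [0.865, 0.414]] (array([810.7, 338.2]), array([143.6, 138.9]), 44.18)
goblet 589 0.157 [[0.745, 0.125], [0.804, 0.185]] (array([774.6, 156.2]), array([65.7, 63.6]), 69.02)
bowl 2393 0.078 [[0.454, 0.221], [0.617, 0.384]] (array([535.8, 301.7]), array([176.5, 177.5]), 66.39)
shaker 131 0.064 [[0.562, 0.129], [0.592, 0.16]] (array([576.8, 144.8]), array([31.4, 31.4]), 87.85)
tea 92 0.046 [[0.499, -0.173], [0.538, -0.134]] (array([ 518.6, -153.3]), array([39.5, 39.5]), 88.21)
dish 803 0.096 [[0.418, -0.072], [0.558, 0.037]] (array([482.6, -17.7]), array([150.3, 100.1]), 8.4)
board 1442 0.045 [[0.426, -0.374], [0.643, -0.161]] (array([ 526.8, -260.7]), array([212. , 238.3]), 10.52)
candle 792 0.138 [[0.721, -0.212], [0.783, -0.15]] (array([ 754.1, -182.9]), array([66.6, 67.6]), 75.4)
bar 190 [ 0.48627452 -0.01688852  0.08860984] (array([487., -17.]), array([12.4, 99.5]), 8.48)
table 0.00037876543467915176
1 [-1.38585367e-01  1.18121826e-01  1.65466617e+00 -4.44089210e-16
  1.36880465e+00 -2.38585367e-01]
1 [-5.11804215e-01  3.46685732e-01  1.36577940e+00 -4.44089210e-16
  1.42912752e+00 -6.11804215e-01]
-1 None
-1 [-5.11804215e-01  3.46685732e-01  1.36577940e+00 -4.44089210e-16
  1.42912752e+00  2.52978844e+00]
[0.15  0.534 0.374] [ 0.3  -0.14 -0.94] [[322.66108666   0.         282.44982302]
 [  0.         322.66108666 209.70358089]
 [  0.           0.           1.        ]]
[[-0.91, 0.41, -0.0], [0.41, 0.91, -0.0], [-0.0, -0.0, -1.0]]
```

```bash
cat > b.py <<'E'
from h import *
import sys
def snap(n):
    cal=manip.get_calibration("wrist"); im,d=manip.grab_frame("wrist"); cv2.imwrite(f"pics/{n}.png",im[:,:,::-1]); np.savez(n+".npz",im=im,d=d,**cal); return cloud(d,cal)
yaw=.147; R=Rt(Rd(yaw))
manip.move_ptp((.56,.22,.33),R); X=snap("wbowl"); print(manip.current_time())
p=sel(X,np.array((.536,.302)),.11,.055,.09); print("bowl rim",len(p),rect(p),p[:,2].max())
manip.move_ptp((.54,-.26,.33),R); X=snap("wboard"); print(manip.current_time())
p=sel(X,np.array((.535,-.30)),.17,.008,.022); print("board top",len(p),rect(p),np.median(p[:,2]))
p=sel(X,np.array((.55,-.30)),.17,.029,.042); print("rails",len(p),rect(p),np.median(p[:,2]))
manip.move_ptp((.48,-.05,.30),R); X=snap("wdish"); print(manip.current_time())
C=np.array((.4826,-.0177))
p=sel(X,C,.1,.015,.04); print("dish wall",len(p),rect(p))
p=sel(X,C,.1,.06,.12); print("bar",len(p),rect(p),np.percentile(p[:,2],[5,50,95]))
for n in ["chestnut1","dish_grip","dish_lip"]: print(n,[(np.round(r["at"],3).tolist(),round(r["confidence"],2)) for r in manip.look_for("wrist",n)])
E
python3 b.py
cat > ik.py <<'E'
from h import *
B=np.array((.536,.302,0)); lip=np.array((-.075,0,.006)); grip=np.array((.005,0,.08))
for yaw in (-.9,-.6,-.3,0):
  for t in (-.1,0,.4,.8,1.0):
    Rm=Rd(yaw,t); L=B+[0,0,.1]+.045*Rd(yaw)[:,0]
    T=Rt(Rm); P=L+Rm@(grip-lip)+T[:,2]*.019
    q=manip.inverse_kinematics(P,T); print(yaw,t,P.round(3),None if q is None else np.round(q,2))
E
python3 ik.py
```

```text
2.9833
bowl rim 5152 (array([535.6, 303.6]), array([177.7, 177.4]), 9.74) 0.07276008998519733
4.7833
board top 13341 (array([ 525.9, -256.1]), array([211.7, 242.8]), 10.19) 0.012274482655896783
rails 2858 (array([ 564.1, -235. ]), array([151.3, 265.5]), 63.27) 0.03623529821762588
5.7167
dish wall 3104 (array([481.8, -15.4]), array([150.1,  98.8]), 8.42)
bar 1088 (array([486.9, -15.3]), array([ 12.1, 100.1]), 8.5) [0.08856353 0.0902139  0.09155548]
chestnut1 [([0.512, 0.009, 0.024], 0.98), ([0.456, -0.033, 0.023], 0.88), ([0.526, -0.03, 0.02], 0.81), ([0.447, 0.006, 0.022], 0.64)]
dish_grip [([0.486, -0.011, 0.008], 0.73), ([0.449, 0.011, 0.021], 0.71)]
dish_lip [([0.483, -0.013, 0.004], 0.78)]
-0.9 -0.1 [0.617 0.2   0.147] [0.21 0.63 1.42 0.1  1.13 1.06]
-0.9 0 [0.614 0.204 0.155] [ 0.25  0.6   1.45 -0.    1.09  1.15]
-0.9 0.4 [0.596 0.226 0.182] [ 0.45  0.54  1.54 -0.46  1.01  1.59]
-0.9 0.8 [0.574 0.254 0.196] [ 0.65  0.59  1.59 -0.91  1.15  2.02]
-0.9 1.0 [0.562 0.269 0.197] [ 0.73  0.65  1.6  -1.08  1.27  2.19]
-0.6 -0.1 [0.643 0.229 0.147] [0.24 0.71 1.29 0.08 1.21 0.81]
-0.6 0 
[... 193 characters left out ...]
0.6 1.0 [0.571 0.278 0.197] [ 0.72  0.57  1.75 -1.27  1.03  2.16]
-0.3 -0.1 [0.66  0.264 0.147] [0.29 0.77 1.18 0.06 1.28 0.57]
-0.3 0 [0.655 0.265 0.155] [ 0.32  0.71  1.26 -0.    1.17  0.62]
-0.3 0.4 [0.629 0.273 0.182] [ 0.44  0.54  1.55 -0.38  0.79  0.98]
-0.3 0.8 [0.595 0.284 0.196] [ 0.6   0.48  1.79 -1.15  0.66  1.78]
-0.3 1.0 [0.576 0.29  0.197] [ 0.68  0.5   1.88 -1.52  0.78  2.19]
0 -0.1 [0.666 0.302 0.147] [0.35 0.81 1.09 0.04 1.33 0.34]
0 0 [0.661 0.302 0.155] [ 0.36  0.75  1.19 -0.    1.2   0.36]
0 0.4 [0.633 0.302 0.182] [ 0.44  0.53  1.55 -0.26  0.7   0.61]
0 0.8 [0.597 0.302 0.196] [ 0.55  0.43  1.86 -1.27  0.4   1.65]
0 1.0 [0.578 0.302 0.197] [0.6  0.44 1.99 4.37 0.53 2.33]
```

```bash
cat > c.py <<'E'
from h import *
import sys
for n in ("wboard","top0","wdish"):
    f=np.load(n+".npz"); X=cloud(f["d"],f)
    ok=lambda p:p[np.hypot(p[:,0]-.5186,p[:,1]+.1533)>.035]
    b=ok(sel(X,np.array((.535,-.30)),.17,.008,.045)); print(n,"board",len(b),rect(b))
    p=ok(sel(X,np.array((.535,-.30)),.17,.030,.042)); c,s,a=rect(b)
    yaw=np.radians(a if s[0]>s[1] else a-90); R=Rd(yaw)[:2,:2]; q=(p[:,:2]-np.array(c)/1000)@R
    far=q[q[:,0]>.085]; far=far[far[:,1]<.05]; sd=q[(q[:,1]>.06)&(q[:,0]<.08)]
    print(" yaw",yaw,"far rail x",np.percentile(far[:,0],[1,99]).round(4),"side rail y",np.percentile(sd[:,1],[1,99]).round(4),
      "slopes",np.polyfit(far[:,1],far[:,0],1)[0].round(4),np.polyfit(sd[:,0],sd[:,1],1)[0].round(4))
    print(" corner",(np.array(c)/1000+R@[.094,.069]).round(4))
E
python3 c.py
```

```text
wboard board 15905 (array([ 533.3, -295.5]), array([212.3, 162.4]), 10.32)
 yaw 0.18011797880581482 far rail x [0.0938 0.1058] side rail y [0.0689 0.0809] slopes -0.0013 0.001
 corner [ 0.6134 -0.2108]
top0 board 4198 (array([ 552.4, -327.2]), array([289.1, 256.8]), 17.36)
 yaw 0.3029891581462156 far rail x [0.0851 0.0979] side rail y [0.095  0.1252] slopes 0.0634 -0.1201
 corner [ 0.6215 -0.2333]
wdish board 11785 (array([ 533.3, -295.2]), array([212.7, 163.8]), 10.29)
 yaw 0.1795943800302165 far rail x [0.0937 0.1058] side rail y [0.0683 0.0815] slopes -0.0017 0.0024
 corner [ 0.6135 -0.2105]
```

View pics/wboard.png

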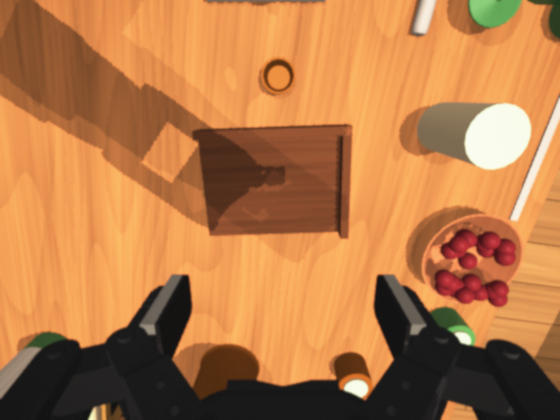

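Board fit is consistent: yaw 0.180, inner corner (0.613, -0.211), and it measures 212×162 with the rails right and top in the wrist picture (345,180 and 275,130). Now I'll grasp and lift.

```bash
cat > d.py <<'E'
from h import *
R=Rt(Rd(.1475)); g=np.array((.487,-.016,.080))
tcp=g-[0,0,.019]
manip.move_ptp(tcp+[0,0,.10],R)
manip.move_l(tcp,max_speed=.1)
manip.set_gripper(0,60)
print("w",manip.current_grip_width(),manip.current_grip_force(),manip.current_force().round(1),manip.current_ee_pos())
manip.move_l(tcp+[0,0,.02],max_speed=.04); print(manip.current_force().round(1))
manip.move_l(tcp+[0,0,.09],max_speed=.08)
print(manip.current_grip_width(),manip.current_grip_force(),manip.current_force().round(1),manip.current_time())
im,d=manip.grab_frame("side"); cal=manip.get_calibration("side"); cv2.imwrite("pics/lift.png",im[:,:,::-1])
print([(np.round(r["at"],3).tolist(),round(r["confidence"],2)) for r in manip.look_for("side","chestnut1")])
E
python3 d.py
```

```text
w 0.12977979499252779 59.353294372558594 [-0.8 -0.5  5.1] [ 0.48712828 -0.01601894  0.06120075]
[-0.3  0.4 -4. ]
0.1274534073402951 58.37708115577698 [ 1.3 -0.6 -3.6] 9.9833
[([0.524, -0.157, 0.024], 0.73), ([0.522, -0.035, 0.118], 0.51), ([0.506, 0.007, 0.109], 0.47), ([0.762, -0.034, 0.119], 0.47), ([0.454, -0.046, 0.107], 0.43)]
```

View pics/lift.png

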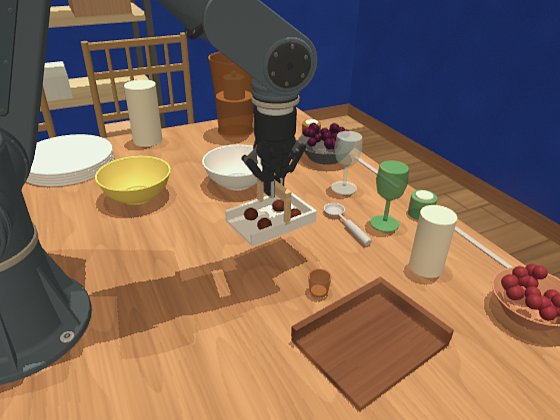

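The dish is held level at (270,215) with the chestnuts on it. Next I'll carry it over the bowl and pour.

```bash
cat > e.py <<'E'
from h import *
B=np.array((.536,.303,0)); lip=np.array((-.075,0,.006)); grip=np.array((.005,0,.08)); yaw=-.9
def go(t,z,v,off=.04,y=yaw):
    Rm=Rd(y,t); L=B+[0,0,z]+off*Rd(y)[:,0]; T=Rt(Rm)
    manip.move_l(L+Rm@(grip-lip)+T[:,2]*.019,T,max_speed=v)
p=manip.current_ee_pos(); manip.move_l(p+[0,0,.01],Rt(Rd(.1475,-.08)),max_speed=.02)
go(-.08,.125,.11); go(-.05,.095,.06); manip.dwell(.2)
def n(s):
    manip.grab_frame("top"); print(s,manip.current_time(),[(np.round(r["at"],3).tolist(),round(r["confidence"],2)) for r in manip.look_for("top","chestnut1") if r["confidence"]>.3],flush=True)
n("over")
for t in (.2,.35,.5,.65): go(t,.095,.025)
manip.dwell(.3); n("t.65")
for t in (.8,.95): go(t,.09,.03)
manip.dwell(.4); n("t.95")
for c in ("side","top"):
    im,d=manip.grab_frame(c); cv2.imwrite(f"pics/pour_{c}.png",im[:,:,::-1])
E
python3 e.py
```

```text
over 14.0417 []
t.65 17.7583 [([0.506, 0.293, 0.035], 0.46), ([0.525, 0.275, 0.024], 0.45), ([0.53, 0.325, 0.034], 0.44)]
t.95 19.5167 [([0.531, 0.326, 0.032], 0.61), ([0.526, 0.31, 0.02], 0.38)]
```

View pics/pour_side.png

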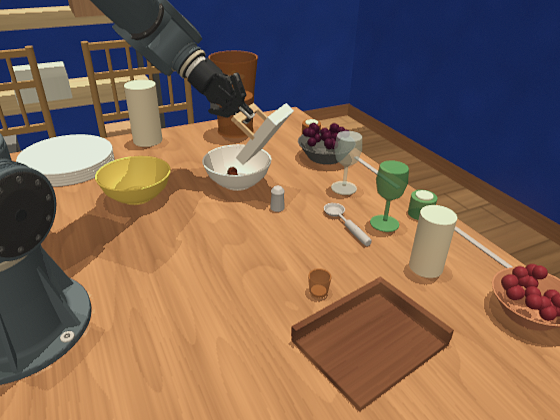

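The dish is tipped at (265,135) and at least one chestnut shows in the bowl at (233,172). I'll count them in an enlarged top crop.

```bash
python3 -c "
import cv2
i=cv2.imread('pics/pour_top.png');cv2.imwrite('pics/pt.png',cv2.resize(i[150:270,110:270],None,fx=4,fy=4,interpolation=cv2.INTER_CUBIC))"
```

```text
(no output)
```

View pics/pt.png

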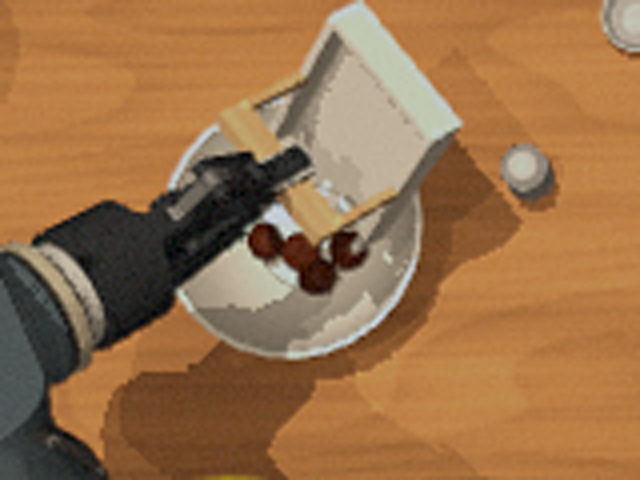

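All four chestnuts are in the bowl, at crop (265,242), (298,250), (318,273) and (348,250), and the dish is empty. Next: raise, level, carry to the board and set down.

```bash
cat > g.py <<'E'
from h import *
B=np.array((.536,.303,0)); lip=np.array((-.075,0,.006)); grip=np.array((.005,0,.08)); yaw=-.9
def go(t,z,v,off=.04,y=yaw):
    Rm=Rd(y,t); L=B+[0,0,z]+off*Rd(y)[:,0]; T=Rt(Rm)
    manip.move_l(L+Rm@(grip-lip)+T[:,2]*.019,T,max_speed=v)
go(.95,.12,.05); manip.dwell(.3)
manip.grab_frame("top"); print([(np.round(r["at"],3).tolist(),round(r["confidence"],2)) for r in manip.look_for("top","chestnut1") if r["confidence"]>.25])
go(0,.15,.08)
yb=.180; Rb=Rd(yb); C=np.array((.6134,-.2108,.012)); T=Rt(Rb)
def tcp(gx,gy,dz): return C+Rb@(np.array((-gx,-gy,dz))+grip-[.075,.05,0])-[0,0,.019]
manip.move_l(tcp(.018,.016,.10),T,max_speed=.2)
manip.move_l(tcp(.018,.016,.012),T,max_speed=.1); manip.dwell(.2)
f0=manip.current_force(); print("f0",f0.round(1),manip.current_time())
for dz in np.arange(.006,-.004,-.001):
    manip.move_l(tcp(.018,.016,dz),T,max_speed=.02); f=manip.current_force()-f0
    if f[2]>3: break
print("down",dz,f.round(1),manip.current_ee_pos().round(4),manip.current_time(),manip.current_grip_width())
im,d=manip.grab_frame("top"); cv2.imwrite("pics/set_top.png",im[:,:,::-1])
im,d=manip.grab_frame("side"); cv2.imwrite("pics/set_side.png",im[:,:,::-1])
E
python3 g.py
```

```text
[([0.504, 0.293, 0.036], 0.63), ([0.526, 0.315, 0.024], 0.61), ([0.525, 0.275, 0.024], 0.4)]
f0 [-0.8 -0.1 -3. ] 25.875
down 0.0 [0.8 0.1 4.5] [ 0.5388 -0.2916  0.0733] 27.825 0.12668918671356388
```

View pics/set_side.png

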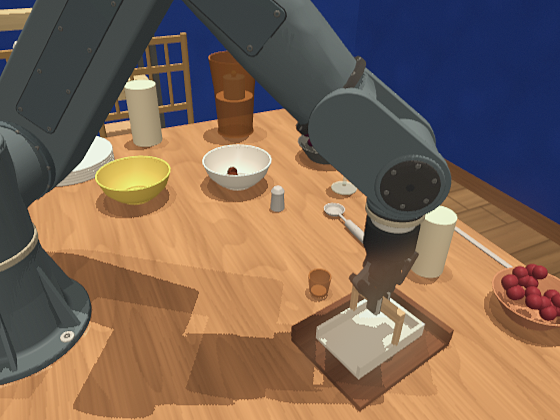

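The dish stands empty and upright on the board at (370,330), touching down at the expected height. Now I'll slide it into the corner with force feedback.

```bash
cat > s.py <<'E'
from h import *
grip=np.array((.005,0,.08)); yb=.180; Rb=Rd(yb); C=np.array((.6134,-.2108,.012)); T=Rt(Rb)
def tcp(gx,gy,dz): return C+Rb@(np.array((-gx,-gy,dz))+grip-[.075,.05,0])-[0,0,.019]
F=lambda:(Rb.T@manip.current_force()).round(1)
print(F())
gx,gy,z=.018,.016,0.0
def push(ax,gx,gy):
    g=[gx,gy]; g[ax]=.005; manip.move_l(tcp(*g,z),T,max_speed=.03); b=F(); print("base",b)
    while g[ax]>-.005:
        g[ax]-=.001; manip.move_l(tcp(*g,z),T,max_speed=.02); f=F()
        if f[ax]-b[ax]<-7: break
    print("ax",ax,"gap cmd",round(g[ax],4),f,(f-b).round(1),manip.current_time()); return g
gx,gy=push(0,gx,gy); gx,gy=push(1,gx,gy)
b=F()
for k in range(3):
    if F()[0]>-5: gx-=.001; manip.move_l(tcp(gx,gy,z),T,max_speed=.02)
print(gx,gy,F(),manip.current_ee_pos(),manip.current_grip_width())
manip.set_gripper(.6); manip.dwell(.2)
manip.move_l(tcp(gx,gy,.10),T,max_speed=.12)
manip.move_ptp((.46,-.22,.34),T)
cal=manip.get_calibration("wrist"); im,d=manip.grab_frame("wrist"); cv2.imwrite("pics/end.png",im[:,:,::-1]); X=cloud(d,cal)
Cc=C[:2]-Rb[:2,:2]@[.075,.05]
q=(X.reshape(-1,3)-C)@Rb
q=q[np.isfinite(q).all(1)]; print(manip.current_time())
w=im.reshape(-1,3)[np.isfinite(X.reshape(-1,3)).all(1)].min(1)>110
m=w&(q[:,2]>.015)&(q[:,2]<.04)&(q[:,0]>-.17)&(q[:,0]<.03)&(q[:,1]>-.13)&(q[:,1]<.03)
p=q[m]; print("dish rect in corner frame",rect(p))
r=(q[:,2]>.018)&(q[:,2]<.030)&~w&(q[:,0]>-.2)&(q[:,0]<.03)&(q[:,1]>-.16)&(q[:,1]<.03); r=q[r]
print("far rail",np.percentile(r[(r[:,1]<-.02)&(r[:,0]>-.01)][:,0],[1,99]),"side",np.percentile(r[(r[:,0]<-.02)&(r[:,1]>-.01)][:,1],[1,99]))
E
python3 s.py
```

```text
[-0.1  0.1  2. ]
base [ 2.1 -0.   3.6]
ax 0 gap cmd -0.002 [-9.5 -0.3  9.7] [-11.6  -0.3   6.1] 30.2583
base [-10.   -6.8   9. ]
ax 1 gap cmd -0.002 [-11.7 -14.7   7.8] [-1.7 -7.9 -1.2] 32.525
-0.002 -0.002 [-11.7 -14.7   7.8] [ 0.55461758 -0.27298798  0.07379404] 0.13184451994395335
35.0333
dish rect in corner frame (array([-73.8, -51.8]), array([152.7, 106. ]), 0.12)
far rail [-0.00626604  0.01195055] side [0.00048344 0.01210476]
```

View pics/end.png

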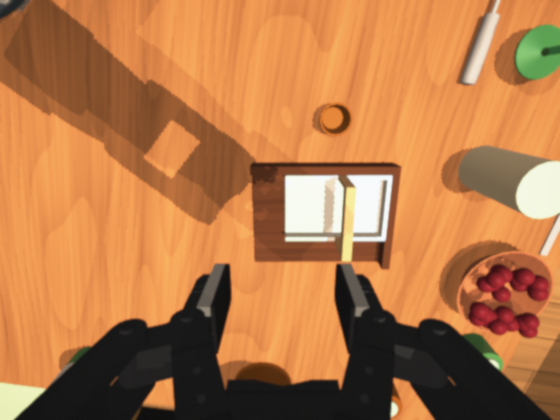

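The dish sits in the corner at (338,208) and looks square. I'll measure the gaps more robustly from two views and check the bowl.

```bash
cat > m.py <<'E'
from h import *
yb=.180; Rb=Rd(yb); C=np.array((.6134,-.2108,.012))
def meas(cam):
    cal=manip.get_calibration(cam); im,d=manip.grab_frame(cam); X=cloud(d,cal).reshape(-1,3); ok=np.isfinite(X).all(1)
    q=((X-C)@Rb)[ok]; c=im.reshape(-1,3)[ok].astype(int)
    white=c[:,2]>.75*c[:,0]; top=(q[:,2]>.019)&(q[:,2]<.031); ex=[];ey=[];rx=[];ry=[]
    for s in np.arange(-.14,-.02,.006):
        k=top&(abs(q[:,0]-s)<.003)&(q[:,1]>-.02)&(q[:,1]<.02); a=q[k&white,1]; b=q[k&~white,1]
        if len(a)and len(b): ey.append((s,a.max()));ry.append(b[b>a.min()].min() if (b>a.min()).any() else np.nan)
    for s in np.arange(-.09,-.01,.006):
        k=top&(abs(q[:,1]-s)<.003)&(q[:,0]>-.02)&(q[:,0]<.02); a=q[k&white,0]; b=q[k&~white,0]
        if len(a)and len(b): ex.append((s,a.max()));rx.append(b.min())
    ex,ey=np.array(ex),np.array(ey)
    print(cam,"y edge",np.median(ey[:,1]).round(4),"slope",np.polyfit(*ey.T,1)[0].round(3),"rail",np.nanmedian(ry).round(4),"| x edge",np.median(ex[:,1]).round(4),"slope",np.polyfit(*ex.T,1)[0].round(3),"rail",np.median(rx).round(4))
    f=white&top&(q[:,1]<-.0945)&(q[:,1]>-.107)&(q[:,0]<-.02)&(q[:,0]>-.14); print("  -y wall y",np.percentile(q[f,1],[3,50,97]).round(4))
meas("wrist")
manip.move_ptp((.56,-.33,.32),Rt(Rb)); meas("wrist")
im,d=manip.grab_frame("top"); print([(np.round(r["at"],3).tolist(),round(r["confidence"],2)) for r in manip.look_for("top","chestnut1") if r["confidence"]>.25])
manip.move_ptp((.56,.05,.34),Rt(Rb))
cal=manip.get_calibration("wrist"); im,d=manip.grab_frame("wrist"); X=cloud(d,cal); p=sel(X,np.array((.536,.303)),.12,.055,.09); print("bowl",rect(p))
print([(np.round(r["at"],3).tolist(),round(r["confidence"],2)) for r in manip.look_for("wrist","chestnut1") if r["confidence"]>.25],manip.current_time()); cv2.imwrite("pics/bowl_end.png",im[:,:,::-1])
E
python3 m.py
```

```text
wrist y edge -0.0001 slope 0.001 rail 0.0009 | x edge 0.0017 slope 0.002 rail 0.0019
  -y wall y [-0.0998 -0.0972 -0.0945]
wrist y edge 0.0004 slope -0.0 rail 0.0014 | x edge 0.001 slope -0.003 rail 0.0017
  -y wall y [-0.1    -0.0972 -0.0945]
[([0.53, 0.315, 0.025], 0.43), ([0.528, 0.327, 0.033], 0.41)]
bowl (array([549.6, 227.4]), array([111.8,  22.9]), 10.76)
[] 37.4
```

View pics/bowl_end.png

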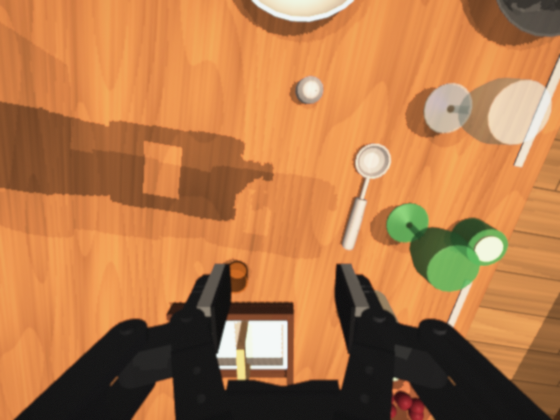

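The gaps are about 1 mm with near-zero slope, and the bystanders are still standing. This view cuts off the bowl at (300,5), so I'll take one look straight into it.

```bash
python3 - <<'E'
from h import *
manip.move_ptp((.56,.22,.33),Rt(Rd(.147)))
cal=manip.get_calibration("wrist"); im,d=manip.grab_frame("wrist"); X=cloud(d,cal); p=sel(X,np.array((.536,.303)),.12,.06,.09); print("bowl",rect(p),manip.current_time())
cv2.imwrite("pics/bowl2.png",im[:,:,::-1])
E
```

```text
bowl (array([535.6, 303.5]), array([177.8, 177.7]), 47.98) 38.1667
```

View pics/bowl2.png

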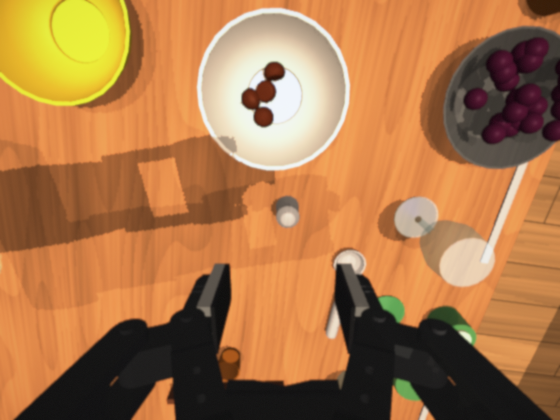

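All four chestnuts lie in the bowl, at (274,72), (265,91), (251,99) and (263,117), and the bowl has not moved. Handing in.

```bash
python3 -c "
from bench import manip
print(manip.sign_off())"
```

```text
the job is handed in; nothing more can be done
None
```

I handed the job in at about 38 s of the 62 s allowed: all four chestnuts are in the white bowl, which hasn't moved, and the empty dish sits upright in the rail corner with gaps of about 1 mm; no verdict came back.

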